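# Pry open the plate meter and draw the sample to its front stop

### The arm

A 7-joint arm with a two-finger parallel gripper is mounted at the origin on the work surface. World frame = base frame: x ahead of the robot, y to its left, z up, the work surface at z = 0. Lengths are in m, angles in rad, forces in N, time in s.
With the tool pointing down it reaches from about 0.425 to 0.925 m from the base axis. Payload 6.8 kg.
Tool frame: the origin (TCP) lies midway between the tips of the shut fingers; the grasp point (between the pads) lies 19 mm behind it; z points along the fingers, y is the line along which they close (so a half turn about z gives the same grasp; the last joint's range is limited). The gripper opens to 85 mm and grips with 20 to 120 N. Pads are 22 mm wide; open, the fingers measure 114 mm over their backs; the gripper's body (76 mm by 85 mm) begins 54 mm behind the grasp point. The pads swing forward as they close: fully open they stand 13 mm farther back than shut.
Start: joints at [-1.213, 0.477, 0.022, 1.555, -0.011, 1.109, -0.083], TCP at [0.303, 0.603, 0.231] pointing down, gripper open.
Joint ranges: [-2.96, 2.96], [-0.34, 2.1], [-1.41, 1.46], [0.24, 2.44], [-1.37, 4.51], [0.17, 1.92], [-2.96, 2.96]. Speed limits (rad/s): [2.39, 2.39, 3.14, 3.14, 3.14, 3.14, 3.14].

### API

Orientations are given as a unit quaternion [w, x, y, z].
In Python, from station import bot gives the robot as it stands.
- The arm moves only by the tool apply_moves, never from a script. Its argument "deltas" is a list of rows, each a list of 3 entries, a list of its own where there are three numbers: the closure, from 0 (fully open) to 1 (shut), then the shift along the tool's x, y, z in units of 0.2 m (1.0 is 0.2 m), then the turn about the tool's z in units of 2 pi rad (1.0 is 2 pi rad). A call has 1 to 12 rows; each row is the pose to reach, as a shift and turn from the pose commanded when the call began, along the tool's axes at that moment, turning the shorter way round; what a row does not reach only later rows make up. A row lasts 1/10 s, in which the tool goes at most 50 mm and 8.59 degrees, less where a joint would pass 70% of its speed; a pose out of reach is approached as far as the arm can. A call with a number of a shift or a turn outside -1 to 1 is refused whole. A call with a gripper value outside its range is refused whole. The fingers move at their own pace and stop on an object; "squeeze" is the grip in N (left out, the last holds). Time passes only in rows, so rows that repeat a pose let the fingers close. It gives the time, the measured TCP pose, the force, the opening and the grip force at its end, in the units of the state.
- bot.get_obs(): the state, without advancing time (a new reading comes with each control period).
- bot.read_camera(name): name is "scene" or "side" or "wrist"; returns a dict with "color" (480x640x3 uint8, red, green, blue), "intrinsics" (3x3 intrinsics, pixels), "k1" (the pictures are not rectified: a ray, as slopes to the right and down, at radius r is drawn at 1 + k1 r^2 times it, then the intrinsics apply), "pose" (4x4, takes a point from camera to world coordinates); the wrist camera has in their place "hand_eye" (4x4, takes a point from camera to tool coordinates, whose origin is the TCP and whose axes are the flange's). Camera axes: x right, y down, z forward; pixel columns grow to the right and rows downward; lengths in m; the calibration is good to about 2 mm. A picture is of the moment at which its call begins: read the wrist's pose just before it. There is no depth.
- bot.hand_in(): hands the job in; it is judged then, once.
Trained networks look in a picture, given as the dict that the camera call returned (one of the last four; its "shot" number tells which), for a name from the list of things; names that differ only in an ending like _2 or _b are one class to them, and where a whole thing is asked for, a point or a joint stands for the part that bears it (a point fixed in the world has none). Each returns a list of dicts, best first, with "confidence" (0 to 1); they miss things now and then, are a little off and sometimes report something else, mostly with a low value. They report only what shows in the picture. A call takes as long as a camera call. They do not tell look-alikes from the thing itself.
- bot.look_for(picture, target): "point" ([x, y, z] in m, in world coordinates, good to about 4 mm: the middle of the surface that is visible of it).
The state is a dict: "t": time; "q": joint angles; "joint_vel": joint speeds; "joint_torque": joint torques, N m; "eef_pos": TCP position; "tool_rot": TCP orientation; "contact_force": force on the tool from outside, world axes, zero at the start; "torque": the same for the moment, N m; "gripper_width": opening from 0.0 (shut) to 1.0 (fully open); "grasp_force": force on a finger pad.
Only numpy, scipy, OpenCV 4.12 (cv2) and the standard library are available. Lean on these libraries where they do the work, as an engineer would, in place of code of your own. Each camera call takes 0.05 s, during which the arm holds its last target. There are 200 camera calls.

### The job

Draw the pry tool out of its blue garage, let go of it on the desk, and take it again by its orange handle. Slip the blade through the notch in the front of the white plate meter, lever the cover up with it and swing the cover at least 75 degrees open; then lay the tool flat on the desk, press on top of the brown sample in the chamber and drag it towards the notch until it rests against the chamber's front wall. Leave the cover open and do not disturb the mug, the mouse or the plaster block.

Things in the scene. Friction and masses are not known exactly. Their poses are not given: they have to be found in the camera images.
- meter: White bench meter, fixed, placed differently each time. Origin on the desk below the notch's middle at the front face; +x to the rear. In mm: housing x 0 to 220, y -65 to 115, top z 80. Notch: x 0 to 34, y -17 to 17, black floor z 67, open in front and above, leading under the cover (7 mm free) into the chamber: x 34 to 150, y -42 to 42, floor z 58, walls up to 74.
- cover (a joint): Hinge of the grey cover (130 x 98 x 6 mm, 0.12 kg, flush in the meter's top, nothing to grip; in the meter frame x 26 to 156, y -49 to 49, z 74 to 80 mm when shut): 0 shut, grows as its front edge rises, stop at 1.6 rad. Stiff hinge, about 0.25 N m: stays at any angle.
- cover_edge (a point): Middle of the cover's front edge, on its underside; moves with the cover, 130 mm from the hinge.
- cover_hinge (a point): Hinge axis of the cover at mid width, on the underside of the cover (meter frame x 156, y 0, z 74 mm); the axis is parallel to the meter's y.
- sample: Brown rigid pressed-board sample, 70 (x) x 74 (y) x 8 mm, about 0.12 kg, flat on the chamber floor. Origin at the centre of its underside. At the start its front edge is 24 to 40 mm behind the chamber's front wall; against that wall its origin is at x 69 mm in the meter frame. 5 mm side play: too tight to grip; the floor is polished, so it slides along under a finger pressing 5 to 10 N.
- garage: Blue sheet-metal garage for the tool, fixed to the desk, left or right of the meter. Origin on the desk in the middle of its open end; +x points out of the opening. Roof from x -130 to 0, z 45 to 50 mm, side walls at y +-40 to 46, back wall at x -130; no floor.
- blade_tool: Pry tool, 0.09 kg. Origin at the underside of the handle's front end; +x along the blade to the tip, z up when lying. Orange handle x -110 to 0, 22 wide, z 0 to 20 mm; steel blade x 0 to 85, 18 wide, z 8.5 to 11.5 mm. At the start it lies on the desk, handle wholly under the garage roof, blade sticking out 60 mm or more.
- blade_tip (a point): Tip of the steel blade, mid thickness (tool frame x 85, z 10 mm).
- mug: Blue cup without a handle, 72 mm across, 85 mm high; bystander. Origin at the centre of its underside.
- mouse: Black computer mouse, 98 x 56 x 31 mm; bystander. Origin at the centre of its underside.
- block: White plaster-like sample block, 100 x 100 x 40 mm, 0.25 kg; bystander. Origin at the centre of its underside.
There are look-alikes about, which are no part of the job. Several things look just like the garage: the one meant starts nearest to the robot's base.

How it is judged:
On the way, in this order (a step that is already met when the one before it is completed fails the run):
1. the tool has been drawn out so that at least 30 mm of its handle is clear of the garage roof, and lies let go on the desk (x of blade_tool in the frame of garage above 0.03 m and height (world z) of blade_tool below 0.03 m and angle between blade_tool's own x axis and vertical between 1.4 and 1.74 rad and contact force between the fingers and blade_tool below 0.05 N and linear speed of blade_tool below 0.02 m/s), for 0.1 s.
2. the cover has been raised about 7 degrees with the blade tip under its front edge (tip within 50 mm of the edge), the tool held by its handle (value of joint cover between 0.12 and 1 rad and distance between blade_tip and cover_edge below 0.05 m and x of the grasp point in the frame of blade_tool between -0.13 and 0 m), for 0.05 s.
3. the cover is more than 1.2 rad (69 degrees) open (value of joint cover above 1.2 rad), for 0.1 s.
4. the tool lies flat on the desk again, let go (height (world z) of blade_tool below 0.03 m and angle between blade_tool's own x axis and vertical between 1.4 and 1.74 rad and contact force between the fingers and blade_tool below 0.05 N and linear speed of blade_tool below 0.02 m/s), for 0.1 s.
5. the fingers press on the sample from above and it has moved to within 18 mm of the front wall (contact force between the fingers and sample above 1 N and x of sample in the frame of meter below 0.087 m and x of the grasp point in the frame of sample between -0.045 and 0.045 m), for 0.05 s.
At the end, for the whole second after the job is handed in: The cover stands more than 1.2 rad (69 degrees) open, the sample lies flat on the chamber floor at rest with its front edge within 4 mm of the chamber's front wall, and the pry tool lies flat on the desk, let go and at rest (all of step 4 and value of joint cover above 1.2 rad and x of sample in the frame of meter between 0.064 and 0.073 m and z of sample in the frame of meter between 0.054 and 0.062 m and angle between sample's own z axis and vertical below 0.1 rad and linear speed of sample below 0.01 m/s); the robot touches nothing.
It fails at once if the mug is pushed more than 30 mm or tipped (distance of mug from where it was at the start of the episode above 0.03 m or angle between mug's own z axis and vertical above 0.35 rad).
It fails at once if the computer mouse is pushed more than 30 mm or tipped (distance of mouse from where it was at the start of the episode above 0.03 m or angle between mouse's own z axis and vertical above 0.35 rad).
It fails at once if the sample block is pushed more than 30 mm or tipped (distance of block from where it was at the start of the episode above 0.03 m or angle between block's own z axis and vertical above 0.35 rad).
It also fails if it takes over 64 s, if anything falls off the work surface, if the arm or the gripper's body presses on something with over 40 N, if the wrist force passes 120 N, or if a joint passes its speed limit or range.

## Working session

There is one attempt and no reset: what is moved stays moved. The work goes in short steps, Python scripts to look and compute and a tool call to move; the robot and the scene stay as the last step left them, time stands still between calls to the robot, and variables do not carry over. Pictures are saved under pics/ and viewed, at most 10 in all, crops included, and the job is handed in when it is done.

Besides the shell and the picture viewer there is one more tool, called after "Call:" by a JSON object that holds its "op" and its "data", one argument or row to a line. apply_moves: Moves the arm, as the interface text tells. Its arguments: {"type":"object","properties":{"deltas":{"type":"array","items":{"type":"array"}},"squeeze":{"type":"number"}},"required":["deltas"]}

```bash
mkdir -p pics; ls
cat > h.py <<'E'
import numpy as np, cv2
from station import bot
from scipy.spatial.transform import Rotation as R
def Rq(q): return R.from_quat([q[1],q[2],q[3],q[0]]).as_matrix()
def tcp():
    o=bot.get_obs(); T=np.eye(4); T[:3,:3]=Rq(o['tool_rot']); T[:3,3]=o['eef_pos']; return T
def cam(n):
    T=tcp() if n=='wrist' else None
    p=bot.read_camera(n); p['P']=T@np.array(p['hand_eye']) if n=='wrist' else np.array(p['pose'])
    return p
def save(p,f,crop=None,s=1):
    im=np.array(p['color'])[:,:,::-1]
    if crop: x0,y0,x1,y1=crop; im=im[y0:y1,x0:x1]
    if s!=1: im=cv2.resize(im,None,fx=s,fy=s,interpolation=cv2.INTER_CUBIC)
    cv2.imwrite('pics/'+f,im)
def proj(p,X):
    X=np.atleast_2d(X); c=(X-p['P'][:3,3])@p['P'][:3,:3]; u=c[:,:2]/c[:,2:]
    u=u*(1+p['k1']*(u**2).sum(1,keepdims=True)); K=np.array(p['intrinsics'])
    return u@K[:2,:2].T+K[:2,2]
def ray(p,uv,z):
    K=np.array(p['intrinsics']); d=(np.atleast_2d(uv)-K[:2,2])@np.linalg.inv(K[:2,:2]).T; u=d.copy()
    for _ in range(20): u=d/(1+p['k1']*(u**2).sum(1,keepdims=True))
    w=np.c_[u,np.ones(len(u))]@p['P'][:3,:3].T; o=p['P'][:3,3]
    return o+w*((z-o[2])/w[:,2])[:,None]
E
python3 - <<'E'
from h import *
o=bot.get_obs();print({k:np.round(v,3) for k,v in o.items()})
for n in ['scene','side','wrist']:
    p=cam(n); save(p,n+'0.png'); print(n,np.round(p['P'],3).tolist(),np.array(p['intrinsics']).tolist(),p['k1'])
    for t in ['meter','cover','garage','blade_tool','mug','mouse','block','sample','blade_tip']:
        try: print(t,[(np.round(d['point'],3).tolist(),round(d['confidence'],2),proj(p,d['point']).round().tolist()) for d in bot.look_for(p,t)])
        except Exception as e: print(t,e)
E
```

```text
pics
{'t': np.float64(0.0), 'q': array([-1.213,  0.478,  0.022,  1.556, -0.011,  1.109, -0.083]), 'joint_vel': array([-0.001,  0.001,  0.001,  0.001,  0.   ,  0.001, -0.001]), 'joint_torque': array([ 0.0000e+00, -5.9647e+01,  1.6080e+00, -2.8120e+01,  1.3000e-02,
        1.0000e-02,  0.0000e+00]), 'eef_pos': array([0.303, 0.603, 0.23 ]), 'tool_rot': array([-0.   ,  0.231,  0.973, -0.001]), 'contact_force': array([ 0.319,  0.471, -0.141]), 'torque': array([0.032, 0.012, 0.028]), 'grasp_force': np.float64(0.0), 'gripper_width': np.float64(1.002)}
scene [[-0.138, 0.604, -0.785, 1.332], [0.99, 0.094, -0.101, 0.166], [0.012, -0.792, -0.611, 0.679], [0.0, 0.0, 0.0, 1.0]] [[444.3852261936608, 0.0, 322.38793747726993], [0.0, 444.3852261936608, 245.94482734044442], [0.0, 0.0, 1.0]] 0.02216748402987721
meter [([0.674, -0.027, 0.079], 0.75, [[269.0, 275.0]])]
cover [([0.606, -0.058, 0.084], 0.7, [[262.0, 251.0]])]
garage [([0.512, 0.504, 0.047], 0.77, [[520.0, 263.0]]), ([0.686, 0.375, 0.052], 0.77, [[470.0, 310.0]]), ([0.312, 0.342, 0.049], 0.67, [[439.0, 208.0]])]
blade_tool []
mug [([0.432, 
[... 1014 characters left out ...]
42, 0.054], 0.85, [[265.0, 234.0]])]
mouse [([0.396, -0.173, 0.022], 0.94, [[258.0, 360.0]])]
block [([0.369, -0.35, 0.036], 0.57, [[240.0, 446.0]])]
sample []
blade_tip [([0.396, 0.328, 0.017], 0.62, [[260.0, 198.0]])]
wrist [[0.449, 0.863, 0.233, 0.245], [0.894, -0.434, -0.116, 0.634], [0.001, 0.26, -0.966, 0.375], [0.0, 0.0, 0.0, 1.0]] [[367.9532786894593, 0.0, 319.06870004748714], [0.0, 367.9532786894593, 238.66894828146394], [0.0, 0.0, 1.0]] -0.04688258566034387
meter []
cover []
garage [([0.281, 0.364, 0.048], 0.71, [[92.0, 302.0]]), ([0.444, 0.524, 0.055], 0.66, [[310.0, 374.0]])]
blade_tool []
mug [([0.28, 0.362, 0.05], 0.16, [[88.0, 303.0]])]
mouse []
block []
sample []
blade_tip []
```

View pics/scene0.png

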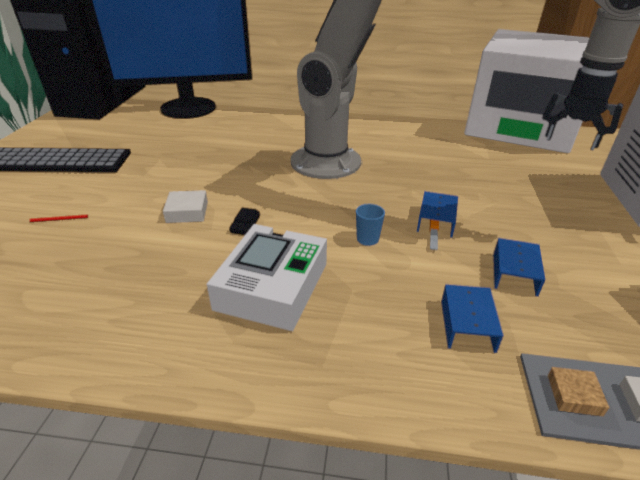

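View pics/side0.png

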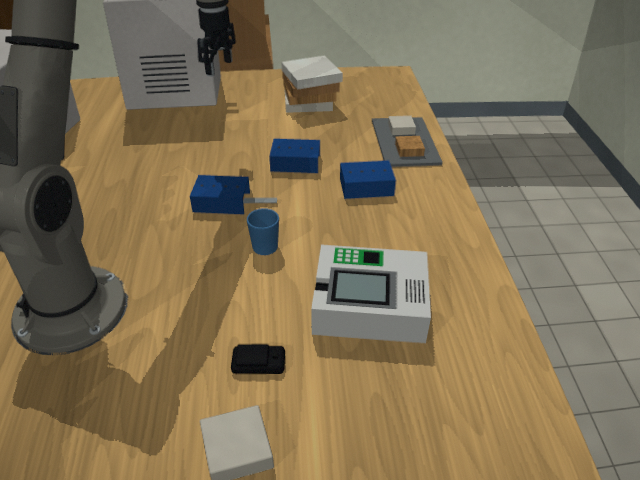

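In the scene view, three things look like the garage: (439,208), (520,263) and (470,310). Only the first has an orange handle and blade sticking out, at (433,240), and at about 0.45 m it is also nearest the base, so I choose that one. The meter is at (269,275), with its dark notch at (278,233) and facing the robot. The mug is at (369,224), the mouse at (245,221) and the block at (186,206). Next is one close crop to check this and get the corners.

Run:
```python
from h import *
s=cam('scene'); d=cam('side')
def t(p,x,y,w,h): return cv2.resize(np.array(p['color'])[y:y+h,x:x+w,::-1],(400,300),interpolation=cv2.INTER_CUBIC)
a=np.vstack([np.hstack([t(s,405,185,80,60),t(d,180,160,100,75)]),np.hstack([t(s,200,220,140,105),t(d,303,240,140,105)])])
cv2.imwrite('pics/q.png',a)
```

```text
(no output)
```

View pics/q.png

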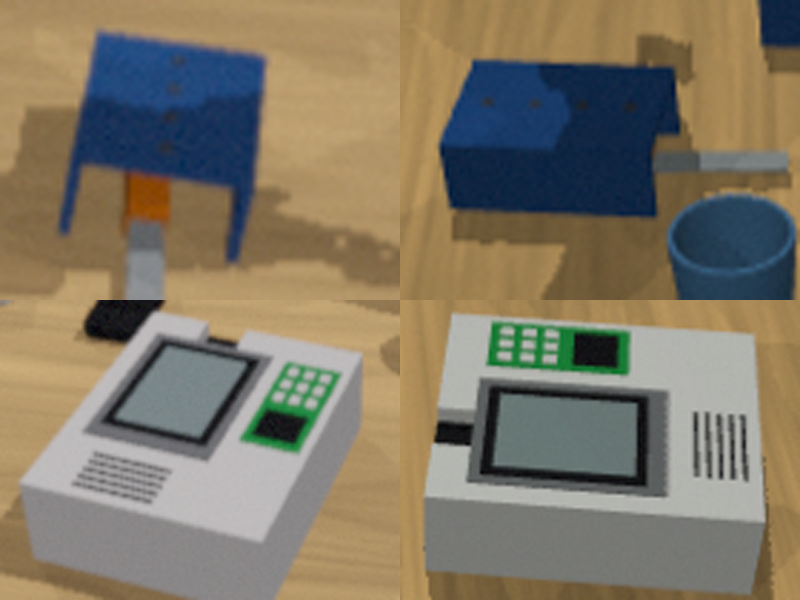

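```bash
cat > fit.py <<'E'
from h import *
from scipy.optimize import least_squares
def fit(obs,x0):
    # obs: list of (pic, model pts, pixels)
    def W(v,m): c,s=np.cos(v[2]),np.sin(v[2]); m=np.array(m,float); return np.c_[v[0]+c*m[:,0]-s*m[:,1],v[1]+s*m[:,0]+c*m[:,1],m[:,2]]
    f=lambda v: np.concatenate([(proj(p,W(v,m))-np.array(u)).ravel() for p,m,u in obs])
    r=least_squares(f,x0,loss='soft_l1'); return r.x,f(r.x).reshape(-1,2)
E
python3 - <<'E'
from fit import *
s=cam('scene'); d=cam('side')
k=2.857
tl=lambda o,k,l:[(o[0]+x/k,o[1]+y/k) for x,y in l]
mm=[(0,-.065,.08),(0,.115,.08),(.22,.115,.08),(.22,-.065,.08)]
us=tl((200,220),k,[(157,13),(362,52),(265,241),(22,186)])
ud=tl((303,240),k,[(25,197),(52,14),(355,36),(365,222)])
for ob in ([(s,mm,us),(d,mm,ud)],[(s,mm,us)],[(d,mm,ud)]):
    v,r=fit(ob,[.52,-.04,0]); print('meter',v.round(4),r.round(1).tolist())
gm=[(0,-.046,.05),(0,.046,.05),(-.13,-.046,.05),(-.13,.046,.05)]
us=tl((405,185),5,[(80,162),(245,190),(100,30),(265,57)])
ud=tl((180,160),4,[(258,147),(273,68),(43,147),(72,60)])
for ob in ([(s,gm,us),(d,gm,ud)],[(s,gm,us)],[(d,gm,ud)]):
    v,r=fit(ob,[.37,.33,0]); print('garage',v.round(4),r.round(1).tolist())
print('tip',ray(d,tl((180,160),4,[(387,161),(257,161)]),.0115))
print('hend',ray(s,tl((405,185),5,[(146,223),(145,298),(147,190)]),.0115))
g=cv2.cvtColor(np.array(s['color']),cv2.COLOR_RGB2GRAY); print(g[225:256:1,433].tolist())
T=tcp(); print(T.round(3))
E
```

```text
meter [ 0.5106 -0.0413 -0.1732] [[-1.2, -1.4], [-0.0, -0.3], [-0.9, -0.6], [-1.0, -1.9], [0.2, -1.2], [0.1, -1.3], [-0.2, -2.1], [0.8, -1.6]]
meter [ 0.5135 -0.0398 -0.1668] [[-1.0, -0.5], [0.6, 0.3], [0.4, 0.5], [-0.3, -0.6]]
meter [ 0.5095 -0.0446 -0.1796] [[-0.5, 0.1], [0.0, -0.2], [0.0, -0.6], [0.4, 0.4]]
garage [ 0.3661  0.3349 -0.1131] [[-1.4, -1.5], [2.8, -1.7], [-1.6, -0.3], [-0.4, -1.1], [-0.4, 0.1], [1.1, -1.7], [0.3, -0.9], [0.9, -0.6]]
garage [ 0.3713  0.3335 -0.1407] [[-1.8, -0.7], [2.4, -0.3], [-0.7, 0.6], [0.6, 0.3]]
garage [ 0.3652  0.3336 -0.0929] [[-0.4, 0.5], [0.3, -1.4], [0.1, 0.1], [-0.1, 0.3]]
tip [[0.43808869 0.32111139 0.0115    ]
 [0.3567695  0.32740384 0.0115    ]]
hend [[0.36035366 0.332056   0.0115    ]
 [0.42566868 0.32773881 0.0115    ]
 [0.32962596 0.33437299 0.0115    ]]
[85, 90, 89, 89, 97, 101, 97, 94, 95, 100, 122, 133, 135, 134, 134, 136, 140, 144, 141, 143, 143, 143, 142, 130, 110, 112, 112, 118, 138, 155, 160]
[[-0.893  0.449 -0.     0.303]
 [ 0.449  0.893  0.     0.603]
 [ 0.     0.    -1.     0.231]
 [ 0.     0.     0.     1.   ]]
```

Call:
{"op": "apply_moves", "data": {
  "deltas": [
    [0,[-1.0,-0.9,0.4],-0.063],
    [0,[-1.0,-0.9,0.4],-0.063],
    [0,[-1.0,-0.9,0.4],-0.063],
    [0,[-1.0,-0.9,0.4],-0.063],
    [0,[-1.0,-0.9,0.4],-0.063],
    [0,[-1.0,-0.9,0.4],-0.063],
    [0,[-1.0,-0.9,0.4],-0.063],
    [0,[-1.0,-0.9,0.4],-0.063]
  ]
}}

```text
t: 2.5
eef_pos: [0.4014, 0.3522, 0.1515]
tool_rot: [0.0, 0.036, 0.999, 0.0]
contact_force: [0.6, 0.8, 0.2]
gripper_width: 0.999
grasp_force: 0.0
```

Run:
```python
from h import *
p=cam('wrist'); save(p,'w1.png'); print(tcp().round(3))
for t in ['blade_tool','blade_tip','garage']: print(t,[(np.round(d['point'],3).tolist(),round(d['confidence'],2)) for d in bot.look_for(p,t)])
np.savez('w1.npz',P=p['P'],intrinsics=p['intrinsics'],k1=p['k1'])
```

```text
[[-0.998  0.069  0.     0.401]
 [ 0.069  0.998  0.001  0.354]
 [-0.     0.001 -1.     0.152]
 [ 0.     0.     0.     1.   ]]
blade_tool [([0.399, 0.326, 0.012], 0.97)]
blade_tip [([0.406, 0.33, 0.01], 0.63)]
garage [([0.455, 0.511, 0.054], 0.66), ([0.303, 0.344, 0.052], 0.59)]
```

View pics/w1.png

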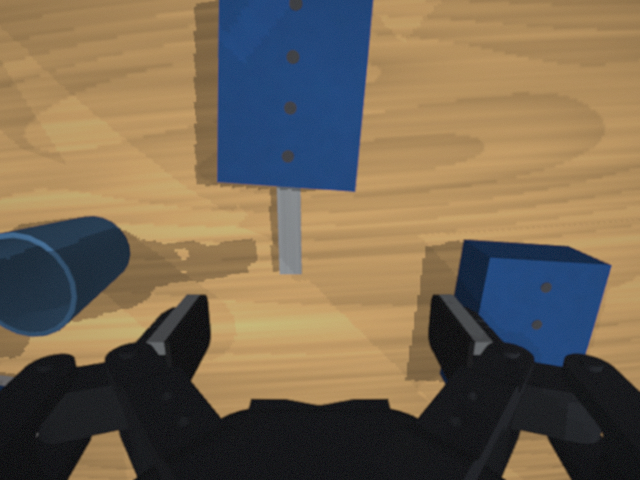

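The wrist view shows the blade from (289,188) at the roof edge to its tip at (290,274). The roof's front corners are at (218,182) and (355,191). The mug is at the left and a look-alike garage at the right.

Run:
```python
from h import *
p=dict(np.load('w1.npz'))
b=ray(p,[(290,274),(289,195)],.0115); g=ray(p,[(218,182),(355,191)],.05); print(b,g)
print(np.arctan2(*(b[0]-b[1])[[1,0]]), np.arctan2(*(g[1]-g[0])[[1,0]])-np.pi/2, np.linalg.norm(g[1]-g[0]))
print(tcp().round(4))
```

```text
[[0.44068438 0.32677299 0.0115    ]
 [0.37583706 0.33197305 0.0115    ]] [[0.35827723 0.28908484 0.05      ]
 [0.37089561 0.37964118 0.05      ]]
-0.08001810799401397 -0.138451331393858 0.09143125047835879
[[-9.977e-01  6.750e-02  4.000e-04  4.005e-01]
 [ 6.750e-02  9.977e-01  1.200e-03  3.542e-01]
 [-3.000e-04  1.300e-03 -1.000e+00  1.517e-01]
 [ 0.000e+00  0.000e+00  0.000e+00  1.000e+00]]
```

Call:
{"op": "apply_moves", "data": {
  "deltas": [
    [0,[-0.066,-0.122,0.2],0.002],
    [0,[-0.066,-0.122,0.4],0.002],
    [0,[-0.066,-0.122,0.6],0.002],
    [0,[-0.066,-0.122,0.72],0.002],
    [0,[-0.066,-0.122,0.735],0.002],
    [0,[-0.066,-0.122,0.735],0.002],
    [1,[-0.066,-0.122,0.735],0.002],
    [1,[-0.066,-0.122,0.735],0.002],
    [1,[-0.066,-0.122,0.735],0.002],
    [1,[-0.066,-0.122,0.735],0.002],
    [1,[-0.066,-0.122,0.735],0.002],
    [1,[-0.066,-0.122,0.735],0.002]
  ],
  "squeeze": 40
}}

```text
t: 3.9
eef_pos: [0.4128, 0.3273, 0.0046]
tool_rot: [0.0, 0.041, 0.999, 0.0]
contact_force: [-0.5, 0.7, 1.6]
gripper_width: 0.189
grasp_force: 39.0
```

Call:
{"op": "apply_moves", "data": {
  "deltas": [
    [1,[-0.1,0,-0.01],0],
    [1,[-0.22,0,-0.01],0],
    [1,[-0.34,0,-0.01],0],
    [1,[-0.46,0,-0.01],0],
    [1,[-0.58,0,-0.01],0],
    [1,[-0.65,0,0],0],
    [1,[-0.65,0,0],0],
    [0,[-0.65,0,0],0],
    [0,[-0.65,0,0],0],
    [0,[-0.65,0,0],0],
    [0,[-0.65,0,0],0],
    [0,[-0.65,0,-0.2],0]
  ]
}}

```text
t: 5.1
eef_pos: [0.5379, 0.3145, 0.0399]
tool_rot: [-0.004, 0.041, 0.999, -0.003]
contact_force: [0.4, -0.1, 0.5]
gripper_width: 0.999
grasp_force: 0.0
```

Call:
{"op": "apply_moves", "data": {
  "deltas": [
    [0,[0.2,0,-0.4],0],
    [0,[0.3,0,-0.6],0],
    [0,[0.3,0,-0.6],0],
    [0,[0.3,0,-0.6],0],
    [0,[0.3,0,-0.6],0]
  ]
}}

```text
t: 5.6
eef_pos: [0.482, 0.3218, 0.165]
tool_rot: [0.001, 0.041, 0.999, 0.001]
contact_force: [0.1, -0.5, 0.3]
gripper_width: 1.003
grasp_force: 0.0
```

Run:
```python
from h import *
p=cam('wrist'); save(p,'w2.png'); print(tcp().round(4))
for t in ['blade_tool','blade_tip']: print(t,[(np.round(d['point'],3).tolist(),round(d['confidence'],2)) for d in bot.look_for(p,t)])
hsv=cv2.cvtColor(np.array(p['color']),cv2.COLOR_RGB2HSV)
m=cv2.inRange(hsv,(5,190,120),(18,255,255)); n,l,st,c=cv2.connectedComponentsWithStats(m); i=1+st[1:,4].argmax(); print(st[i],c[i])
box=cv2.boxPoints(cv2.minAreaRect(np.argwhere(l==i)[:,::-1].astype(np.float32))); print(box); print(ray(p,box,.02).round(4))
np.savez('w2.npz',P=p['P'],intrinsics=p['intrinsics'],k1=p['k1'])
```

```text
[[-9.966e-01  8.230e-02 -3.000e-04  4.820e-01]
 [ 8.230e-02  9.966e-01 -5.000e-04  3.210e-01]
 [ 3.000e-04 -6.000e-04 -1.000e+00  1.638e-01]
 [ 0.000e+00  0.000e+00  0.000e+00  1.000e+00]]
blade_tool [([0.453, 0.321, 0.02], 0.94)]
blade_tip [([0.456, 0.322, 0.019], 0.65)]
[ 303   84   29  144 3855] [317.15252918 154.93722438]
[[303.  84.]
 [331.  84.]
 [331. 227.]
 [303. 227.]]
[[0.3762 0.3199 0.02  ]
 [0.3779 0.3404 0.02  ]
 [0.4857 0.3325 0.02  ]
 [0.4838 0.31   0.02  ]]
```

View pics/w2.png

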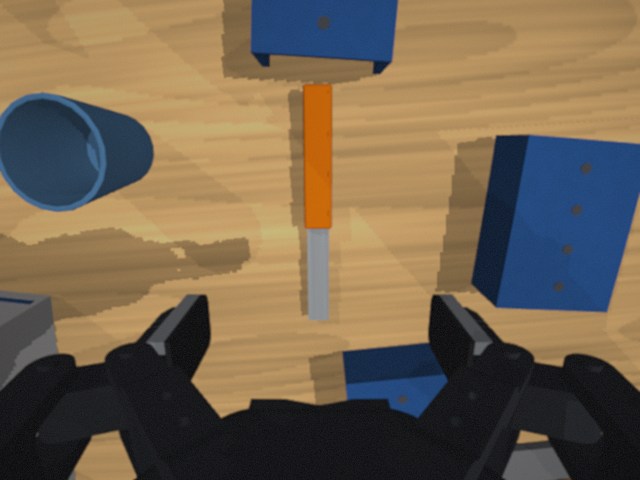

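The tool lies clear of the garage: handle (317,84) to (317,228), tip (318,319). I take it near the front of the handle.

Call:
{"op": "apply_moves", "data": {
  "deltas": [
    [0,[0.11,0.003,0.25],0],
    [0,[0.11,0.003,0.5],0],
    [0,[0.11,0.003,0.7],0],
    [0,[0.11,0.003,0.79],0],
    [0,[0.11,0.003,0.8],0],
    [0,[0.11,0.003,0.8],0],
    [1,[0.11,0.003,0.8],0],
    [1,[0.11,0.003,0.8],0],
    [1,[0.11,0.003,0.8],0],
    [1,[0.11,0.003,0.8],0],
    [1,[0.11,0.003,0.8],0]
  ],
  "squeeze": 110
}}

```text
t: 6.85
eef_pos: [0.4609, 0.3243, 0.0054]
tool_rot: [0.001, 0.041, 0.999, 0.0]
contact_force: [-1.4, -0.7, 8.2]
gripper_width: 0.223
grasp_force: 108.4
```

Call:
{"op": "apply_moves", "data": {
  "deltas": [
    [1,[0,0,-0.1],0],
    [1,[0,0,-0.3],0],
    [1,[0,0,-0.55],0],
    [1,[0,0,-0.8],0],
    [1,[0,0,-0.9],0],
    [1,[0,0,-0.9],0]
  ]
}}

```text
t: 7.45
eef_pos: [0.4621, 0.3252, 0.1883]
tool_rot: [0.003, 0.041, 0.999, 0.003]
contact_force: [-0.3, -0.5, -0.6]
gripper_width: 0.23
grasp_force: 108.0
```

Run:
```python
from h import *
print(bot.get_obs()['gripper_width'],tcp().round(4))
p=cam('wrist'); save(p,'w3.png')
hsv=cv2.cvtColor(np.array(p['color']),cv2.COLOR_RGB2HSV)
m=cv2.inRange(hsv,(5,190,100),(18,255,255)); n,l,st,c=cv2.connectedComponentsWithStats(m); i=1+st[1:,4].argmax(); print(st[i],c[i])
```

```text
0.2296730740668003 [[-0.9966  0.0826  0.0057  0.4621]
 [ 0.0826  0.9966  0.0049  0.3252]
 [-0.0053  0.0053 -1.      0.1883]
 [ 0.      0.      0.      1.    ]]
[  285    84    65   288 16544] [318.10396518 220.95484768]
```

Call:
{"op": "apply_moves", "data": {
  "deltas": [
    [1,[-0.08,-0.2,0],0],
    [1,[-0.08,-0.45,0],0],
    [1,[-0.08,-0.7,0],0],
    [1,[-0.08,-0.95,0],0.005],
    [1,[-0.08,-1.0,0],0.0145]
  ]
}}

```text
t: 8.0
eef_pos: [0.4575, 0.1161, 0.1821]
tool_rot: [-0.002, 0.091, 0.996, -0.002]
contact_force: [-0.1, 0.8, -0.4]
gripper_width: 0.221
grasp_force: 108.1
```

Call:
{"op": "apply_moves", "data": {
  "deltas": [
    [1,[0,-0.25,0],0],
    [1,[0,-0.5,0],0],
    [1,[0,-0.75,0.1],0],
    [1,[0,-0.8,0.1],0],
    [1,[0,-0.8,0.1],0],
    [1,[0,-0.8,0.1],0],
    [1,[0,-0.8,0.1],0]
  ]
}}

```text
t: 8.7
eef_pos: [0.4323, -0.0331, 0.1639]
tool_rot: [-0.0, 0.086, 0.996, 0.0]
contact_force: [-0.0, 1.1, 0.0]
gripper_width: 0.222
grasp_force: 108.1
```

Run:
```python
from h import *
print(tcp().round(4), bot.get_obs()['q'].round(3))
p=cam('wrist'); save(p,'w4.png')
for n in ('cover','meter','blade_tip','cover_edge'): print(n,[(np.round(d['point'],3).tolist(),round(d['confidence'],2)) for d in bot.look_for(p,n)][:2])
np.savez('w4.npz',P=p['P'],intrinsics=p['intrinsics'],k1=p['k1'])
```

```text
[[-9.853e-01  1.707e-01 -6.000e-04  4.323e-01]
 [ 1.707e-01  9.853e-01  2.000e-04 -3.310e-02]
 [ 7.000e-04  1.000e-04 -1.000e+00  1.639e-01]
 [ 0.000e+00  0.000e+00  0.000e+00  1.000e+00]] [-0.227  0.166  0.176  2.185 -0.041  0.794  1.375]
cover [([0.543, -0.034, 0.083], 0.66)]
meter [([0.532, 0.033, 0.043], 0.8)]
blade_tip [([0.403, -0.028, 0.179], 0.97)]
cover_edge [([0.411, 0.152, 0.057], 0.61), ([0.539, -0.036, 0.083], 0.57)]
```

View pics/w4.png

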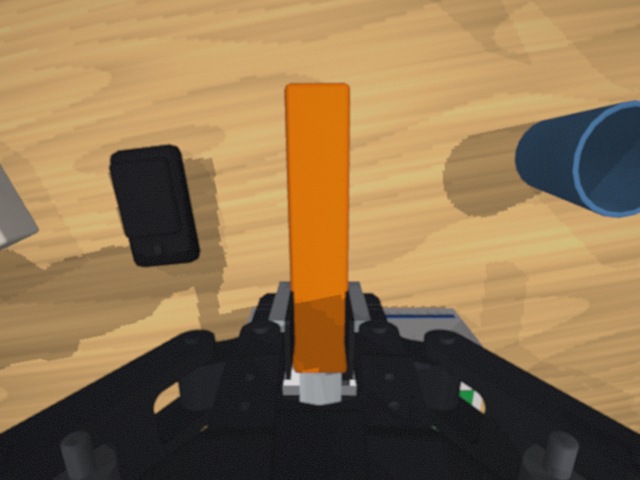

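The wrist view shows the handle held straight (tail at (318,85)). The gripper hides the blade, so I will check the tip with the fixed cameras.

Call:
{"op": "apply_moves", "data": {
  "deltas": [
    [1,[0.075,0.0235,0],0],
    [1,[0.075,0.0235,0.1],0],
    [1,[0.075,0.0235,0.2],0],
    [1,[0.075,0.0235,0.24],0],
    [1,[0.075,0.0235,0.24],0]
  ]
}}

```text
t: 9.45
eef_pos: [0.4169, -0.0269, 0.1156]
tool_rot: [-0.001, 0.087, 0.996, -0.0]
contact_force: [0.1, 0.5, -0.4]
gripper_width: 0.223
grasp_force: 108.1
```

Run:
```python
from h import *
print(tcp().round(4), bot.get_obs()['q'].round(3))
T=tcp()
tip=T[:3,3]-T[:3,0]*.11; tip[2]+=.005; print(tip)
def t(p,x,y,w,h): return cv2.resize(np.array(p['color'])[y:y+h,x:x+w,::-1],(400,300),interpolation=cv2.INTER_CUBIC)
s=cam('scene');d=cam('side')
for p in (s,d): print([(np.round(q['point'],3).tolist(),round(q['confidence'],2)) for q in bot.look_for(p,'blade_tip')],proj(p,tip).round(1))
cv2.imwrite('pics/q2.png',np.hstack([t(s,220,195,120,90),t(d,260,225,120,90)]))
```

```text
[[-9.850e-01  1.724e-01 -2.600e-03  4.169e-01]
 [ 1.724e-01  9.850e-01 -2.000e-04 -2.690e-02]
 [ 2.500e-03 -6.000e-04 -1.000e+00  1.156e-01]
 [ 0.000e+00  0.000e+00  0.000e+00  1.000e+00]] [-0.229  0.228  0.163  2.258 -0.06   0.662  1.374]
[ 0.52524198 -0.04585725  0.12028124]
[([0.455, -0.029, 0.121], 0.89)] [[275.2 217.2]]
[([0.4, -0.027, 0.124], 0.91)] [[323.4 269. ]]
```

View pics/q2.png

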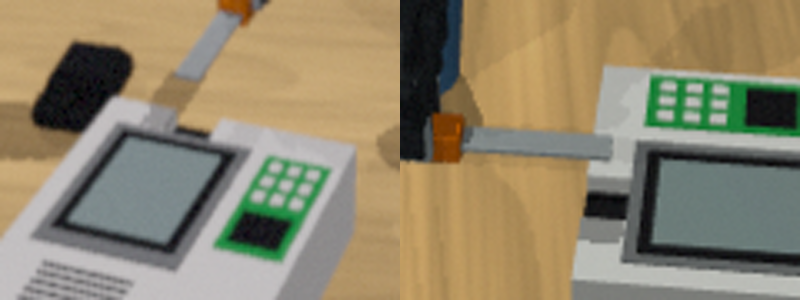

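The scene tile shows the tip at (276.7,217.8) and the side tile at (323.6,269.4), both within about 1 px of the tip I computed. The notch lies just below and right of it. I compare the notch corners with the fitted meter.

Run:
```python
from h import *
s=cam('scene');d=cam('side')
for v in ([.5106,-.0413,-.1732],[.5135,-.0398,-.1668],[.5095,-.0446,-.1796]):
    c,n=np.cos(v[2]),np.sin(v[2])
    W=lambda m:[v[0]+c*m[0]-n*m[1],v[1]+n*m[0]+c*m[1],m[2]]
    M=[W(m) for m in [(0,.017,.08),(0,.017,.067),(0,-.017,.08),(.026,.017,.08),(.026,-.049,.08),(.026,.049,.08),(.156,.049,.08),(.156,-.049,.08)]]
    print('scene',proj(s,M).round(1).tolist()); print('side',proj(d,M).round(1).tolist())
    t=np.array([.525,-.046])-v[:2]; print('tip in meter',c*t[0]+n*t[1],-n*t[0]+c*t[1])
```

```text
scene [[286.3, 229.7], [286.5, 234.3], [272.6, 227.0], [282.0, 236.0], [255.3, 230.5], [295.3, 238.8], [272.7, 275.0], [229.1, 265.1]]
side [[316.5, 276.6], [316.5, 281.3], [314.7, 289.1], [329.7, 277.5], [326.7, 302.4], [331.1, 266.2], [396.4, 270.6], [396.6, 307.3]]
tip in meter 0.01499452820803637 -0.0021480511675471456
scene [[286.7, 230.5], [286.9, 235.0], [273.0, 227.8], [282.5, 236.8], [255.7, 231.4], [295.8, 239.5], [273.6, 276.1], [229.7, 266.2]]
side [[317.9, 276.0], [317.9, 280.6], [316.2, 288.4], [331.1, 276.8], [328.4, 301.7], [332.3, 265.6], [397.5, 269.6], [398.1, 306.2]]
tip in meter 0.012369763913390704 -0.004204633245240135
scene [[284.9, 229.3], [285.2, 233.9], [271.4, 226.5], [280.6, 235.6], [254.1, 230.1], [293.8, 238.4], [270.7, 274.5], [227.3, 264.4]]
side [[316.1, 277.8], [316.1, 282.5], [314.2, 290.4], [329.4, 278.8], [326.1, 303.8], [330.8, 267.5], [396.3, 272.1], [396.1, 309.0]]
tip in meter 0.015500776431867 0.001391377019099674
```

Call:
{"op": "apply_moves", "data": {
  "deltas": [
    [1,[0,0,0.1],0],
    [1,[0,0,0.2],0],
    [1,[0,0,0.23],0],
    [1,[0,0,0.23],0],
    [1,[0,0,0.23],0]
  ]
}}

```text
t: 10.25
eef_pos: [0.4187, -0.0272, 0.0709]
tool_rot: [0.0, 0.087, 0.996, 0.0]
contact_force: [-0.2, 0.3, -1.3]
gripper_width: 0.224
grasp_force: 108.1
```

Call:
{"op": "apply_moves", "data": {
  "deltas": [
    [1,[0,0,0.01],0],
    [1,[0,0,0.02],0],
    [1,[0,0,0.02],0]
  ]
}}

```text
t: 10.55
eef_pos: [0.4183, -0.0271, 0.0664]
tool_rot: [0.0, 0.087, 0.996, 0.0]
contact_force: [-0.6, 0.1, -0.7]
gripper_width: 0.221
grasp_force: 108.1
```

Call:
{"op": "apply_moves", "data": {
  "deltas": [
    [1,[0,0,0.01],0],
    [1,[0,0,0.01],0]
  ]
}}

```text
t: 10.75
eef_pos: [0.4181, -0.0272, 0.0642]
tool_rot: [-0.0, 0.087, 0.996, -0.0]
contact_force: [-0.0, 0.1, -0.2]
gripper_width: 0.223
grasp_force: 108.1
```

Call:
{"op": "apply_moves", "data": {
  "deltas": [
    [1,[0,0,0.005],0],
    [1,[0,0,0.005],0]
  ]
}}

```text
t: 10.95
eef_pos: [0.4183, -0.0272, 0.0633]
tool_rot: [0.0, 0.087, 0.996, 0.0]
contact_force: [-0.9, 0.1, 0.2]
gripper_width: 0.226
grasp_force: 108.3
```

Call:
{"op": "apply_moves", "data": {
  "deltas": [
    [1,[0,0,0.005],0],
    [1,[0,0,0.005],0]
  ]
}}

```text
t: 11.15
eef_pos: [0.4184, -0.0271, 0.0624]
tool_rot: [0.0, 0.087, 0.996, 0.0]
contact_force: [-1.4, -0.6, 2.9]
gripper_width: 0.222
grasp_force: 108.7
```

Call:
{"op": "apply_moves", "data": {
  "deltas": [
    [1,[0,0,0.005],0],
    [1,[0,0,0.005],0]
  ]
}}

```text
t: 11.35
eef_pos: [0.4184, -0.0272, 0.0615]
tool_rot: [0.0, 0.087, 0.996, 0.0]
contact_force: [-3.3, -0.4, 5.8]
gripper_width: 0.231
grasp_force: 109.0
```

Call:
{"op": "apply_moves", "data": {
  "deltas": [
    [1,[0,0,-0.016],0],
    [1,[0,0,-0.016],0],
    [1,[-0.05,0,-0.016],0],
    [1,[-0.1,0,-0.016],0],
    [1,[-0.15,0,-0.016],0],
    [1,[-0.16,0,-0.016],0],
    [1,[-0.16,0,-0.016],0]
  ]
}}

```text
t: 12.05
eef_pos: [0.4502, -0.0329, 0.0643]
tool_rot: [-0.0, 0.087, 0.996, -0.0]
contact_force: [0.8, -0.8, -0.7]
gripper_width: 0.226
grasp_force: 108.2
```

Run:
```python
from h import *
def t(p,x,y,w,h): return cv2.resize(np.array(p['color'])[y:y+h,x:x+w,::-1],(400,300),interpolation=cv2.INTER_CUBIC)
s=cam('scene');d=cam('side')
cv2.imwrite('pics/q3.png',np.hstack([t(s,220,195,120,90),t(d,260,225,120,90)])); print(tcp()[:3,3])
```

```text
[ 0.44929427 -0.03275834  0.06428685]
```

View pics/q3.png

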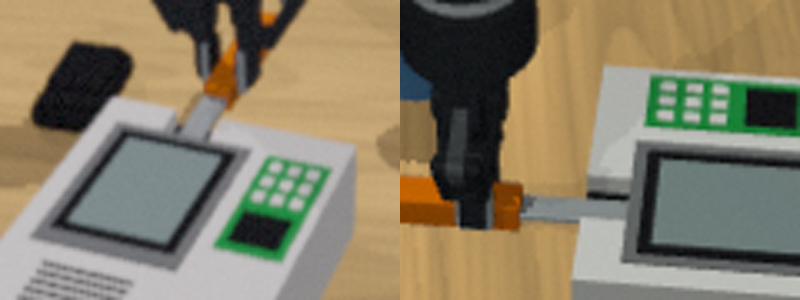

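The blade sits in the notch, tip under the cover edge (scene tile about (195,135), side tile about (625,208)). Now I lift.

Call:
{"op": "apply_moves", "data": {
  "deltas": [
    [1,[0,0,-0.03],0],
    [1,[-0.002,0,-0.058],0],
    [1,[-0.005,0,-0.08],0],
    [1,[-0.008,0,-0.105],0],
    [1,[-0.014,0,-0.13],0],
    [1,[-0.02,0,-0.155],0],
    [1,[-0.02,0,-0.155],0]
  ],
  "squeeze": 120
}}

```text
t: 12.85
eef_pos: [0.4542, -0.0334, 0.0962]
tool_rot: [0.001, 0.087, 0.996, 0.0]
contact_force: [-1.8, 0.6, -3.0]
gripper_width: 0.217
grasp_force: 120.9
```

Run:
```python
from h import *
def t(p,x,y,w,h): return cv2.resize(np.array(p['color'])[y:y+h,x:x+w,::-1],(400,300),interpolation=cv2.INTER_CUBIC)
s=cam('scene');d=cam('side')
cv2.imwrite('pics/q4.png',np.hstack([t(s,220,175,140,105),t(d,260,195,140,105)])); print(tcp()[:3,3],bot.get_obs()['torque'])
```

```text
[ 0.45424767 -0.03341519  0.09577747] [0.08553853 0.36823337 0.00430585]
```

View pics/q4.png

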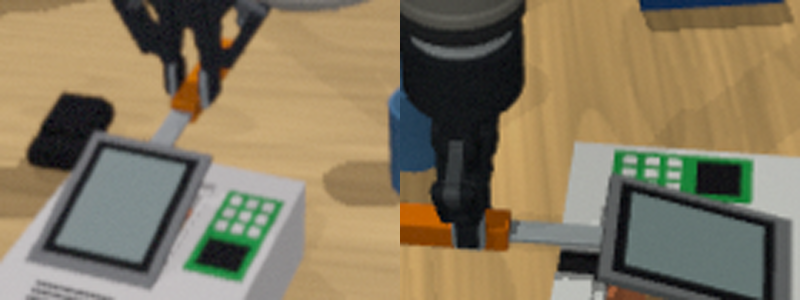

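The cover stands about 15 degrees up and the blade is still level. I carry on along the arc.

Call:
{"op": "apply_moves", "data": {
  "deltas": [
    [1,[-0.015,0,-0.045],0],
    [1,[-0.032,0,-0.088],0],
    [1,[-0.055,0,-0.13],0],
    [1,[-0.08,0,-0.17],0],
    [1,[-0.11,0,-0.21],0],
    [1,[-0.141,0,-0.244],0],
    [1,[-0.178,0,-0.275],0],
    [1,[-0.215,0,-0.305],0],
    [1,[-0.215,0,-0.305],0]
  ]
}}

```text
t: 13.85
eef_pos: [0.4984, -0.0411, 0.1576]
tool_rot: [0.002, 0.087, 0.996, 0.0]
contact_force: [-0.2, -0.4, -1.9]
gripper_width: 0.222
grasp_force: 121.2
```

Run:
```python
from h import *
def t(p,x,y,w,h): return cv2.resize(np.array(p['color'])[y:y+h,x:x+w,::-1],(400,300),interpolation=cv2.INTER_CUBIC)
s=cam('scene');d=cam('side')
cv2.imwrite('pics/q5.png',np.hstack([t(s,200,135,180,135),t(d,240,155,180,135)])); print(tcp()[:3,3],bot.get_obs()['torque'])
```

```text
[ 0.49737336 -0.04088924  0.15693454] [0.03549    0.00486092 0.04096357]
```

View pics/q5.png

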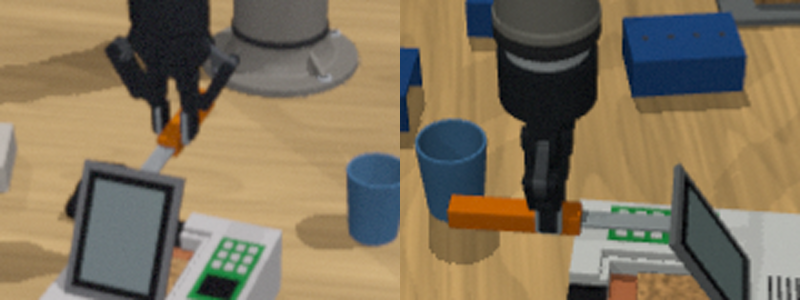

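The cover stands at roughly 55 degrees, with the blade against its underside (side tile about (675,225)). Pushing on to about 87.

Call:
{"op": "apply_moves", "data": {
  "deltas": [
    [1,[-0.042,0,-0.027],0],
    [1,[-0.083,0,-0.048],0],
    [1,[-0.128,0,-0.065],0],
    [1,[-0.172,0,-0.08],0],
    [1,[-0.215,0,-0.09],0],
    [1,[-0.255,0,-0.095],0],
    [1,[-0.295,0,-0.1],0],
    [1,[-0.305,0,-0.1],0],
    [1,[-0.305,0,-0.1],0]
  ]
}}

```text
t: 14.85
eef_pos: [0.5572, -0.0515, 0.1767]
tool_rot: [0.001, 0.087, 0.996, -0.0]
contact_force: [0.2, 0.2, -1.1]
gripper_width: 0.222
grasp_force: 121.2
```

Run:
```python
from h import *
def t(p,x,y,w,h): return cv2.resize(np.array(p['color'])[y:y+h,x:x+w,::-1],(400,300),interpolation=cv2.INTER_CUBIC)
s=cam('scene');d=cam('side')
cv2.imwrite('pics/q6.png',np.hstack([t(s,200,135,180,135),t(d,260,155,180,135)])); print(tcp()[:3,3],bot.get_obs()['torque'])
```

```text
[ 0.55685423 -0.05139297  0.17686218] [ 0.00066859 -0.01269585  0.04515412]
```

View pics/q6.png

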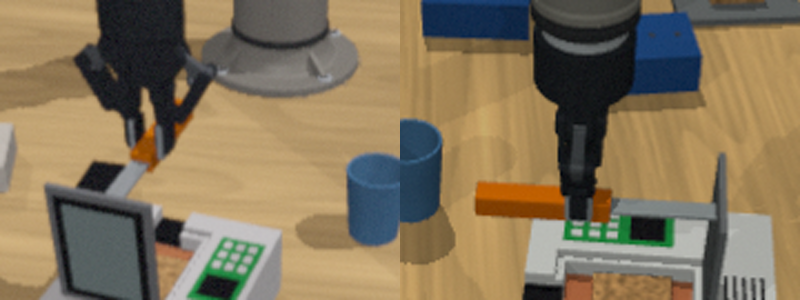

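The cover stands close to vertical in the side tile: base at (715,285), top at (722,155). I have already viewed 11 pictures, one over the limit of 10, so I view no more and work from numbers. I now withdraw and carry the tool back to the clear spot.

Call:
{"op": "apply_moves", "data": {
  "deltas": [
    [1,[0.1,0,0],0],
    [1,[0.3,0,0],0],
    [1,[0.48,0,0],0],
    [1,[0.5,0.1,0],0],
    [1,[0.55,0.3,0],0],
    [1,[0.6,0.55,0],0],
    [1,[0.6,0.8,0],0],
    [1,[0.6,1.0,0],0],
    [1,[0.6,1.0,0],0]
  ]
}}

```text
t: 15.85
eef_pos: [0.4733, 0.1737, 0.1774]
tool_rot: [0.001, 0.082, 0.997, 0.002]
contact_force: [0.8, -0.1, -1.7]
gripper_width: 0.221
grasp_force: 121.2
```

Call:
{"op": "apply_moves", "data": {
  "deltas": [
    [1,[0.05,0.2,0],0],
    [1,[0.1,0.45,0],0],
    [1,[0.1,0.7,0],0],
    [1,[0.1,0.77,0],0],
    [1,[0.1,0.77,0.25],0],
    [1,[0.1,0.77,0.5],0],
    [1,[0.1,0.77,0.7],0],
    [1,[0.1,0.77,0.79],0],
    [1,[0.1,0.77,0.79],0],
    [1,[0.1,0.77,0.79],0]
  ]
}}

```text
t: 16.85
eef_pos: [0.4801, 0.3213, 0.0191]
tool_rot: [0.0, 0.087, 0.996, 0.0]
contact_force: [1.0, -0.0, -1.1]
gripper_width: 0.226
grasp_force: 121.2
```

Call:
{"op": "apply_moves", "data": {
  "deltas": [
    [1,[0,0,0.03],0],
    [1,[0,0,0.055],0],
    [1,[0,0,0.065],0],
    [1,[0,0,0.065],0],
    [0.6,[0,0,0.065],0],
    [0.4,[0,0,0.065],0],
    [0,[0,0,0.065],0],
    [0,[0,0,0.065],0],
    [0,[0,0,0.065],0],
    [0,[0,0,0.065],0],
    [0,[0,0,-0.15],0],
    [0,[0,0,-0.35],0]
  ]
}}

```text
t: 18.05
eef_pos: [0.4785, 0.3208, 0.0885]
tool_rot: [-0.001, 0.087, 0.996, -0.001]
contact_force: [1.4, 0.7, 0.7]
gripper_width: 1.0
grasp_force: 0.0
```

Call:
{"op": "apply_moves", "data": {
  "deltas": [
    [0,[0,0,-0.25],0],
    [0,[0,0,-0.45],0],
    [0,[0,0,-0.45],0],
    [0,[0,0,-0.45],0]
  ]
}}

```text
t: 18.45
eef_pos: [0.4797, 0.3218, 0.1795]
tool_rot: [0.001, 0.087, 0.996, 0.001]
contact_force: [-0.5, 0.2, -0.9]
gripper_width: 1.003
grasp_force: 0.0
```

Run:
```python
from h import *
T=tcp(); print(T.round(4)); p=cam('wrist'); s=cam('scene'); d=cam('side')
hsv=cv2.cvtColor(np.array(p['color']),cv2.COLOR_RGB2HSV)
m=cv2.inRange(hsv,(5,190,120),(18,255,255)); n,l,st,c=cv2.connectedComponentsWithStats(m); i=1+st[1:,4].argmax()
box=cv2.boxPoints(cv2.minAreaRect(np.argwhere(l==i)[:,::-1].astype(np.float32))); print(ray(p,box,.02).round(4))
for q,nm in ((s,'scene'),(d,'side')):
  for t in ('cover','cover_edge','sample','blade_tool','mug','mouse'): print(nm,t,[(np.round(x['point'],3).tolist(),round(x['confidence'],2)) for x in bot.look_for(q,t)][:3])
```

```text
[[-0.985   0.1728  0.0017  0.4797]
 [ 0.1728  0.985   0.0015  0.3218]
 [-0.0015  0.0017 -1.      0.1795]
 [ 0.      0.      0.      1.    ]]
[[0.3956 0.326  0.02  ]
 [0.3992 0.3462 0.02  ]
 [0.5051 0.3284 0.02  ]
 [0.5012 0.3064 0.02  ]]
scene cover [([0.674, -0.066, 0.155], 0.9), ([0.393, -0.154, 0.034], 0.29)]
scene cover_edge [([0.669, -0.067, 0.152], 0.93)]
scene sample [([0.597, -0.033, 0.066], 0.69)]
scene blade_tool [([0.503, 0.32, 0.021], 0.87), ([0.674, -0.068, 0.151], 0.55)]
scene mug [([0.432, 0.166, 0.06], 0.73)]
scene mouse [([0.394, -0.152, 0.033], 0.55)]
side cover [([0.66, -0.095, 0.159], 0.77)]
side cover_edge [([0.666, -0.087, 0.162], 0.6), ([0.368, -0.349, 0.041], 0.22)]
side sample [([0.608, -0.058, 0.065], 0.76)]
side blade_tool [([0.472, 0.316, 0.014], 0.59)]
side mug [([0.411, 0.144, 0.056], 0.84)]
side mouse [([0.397, -0.176, 0.02], 0.78)]
```

The tool lies flat and free. Its handle measures 108 mm at z = 20 mm, and the cover is upright at about (0.668,-0.08). Next I go to the sample with the fingers shut.

Call:
{"op": "apply_moves", "data": {
  "deltas": [
    [1,[-0.1,-0.22,0],0],
    [1,[-0.2,-0.45,0],0],
    [1,[-0.3,-0.68,0],0],
    [1,[-0.4,-0.9,0],0],
    [1,[-0.4,-1.0,0],0],
    [1,[-0.4,-1.0,0],0]
  ],
  "squeeze": 40
}}

```text
t: 19.8
eef_pos: [0.5237, 0.1061, 0.1786]
tool_rot: [-0.0, 0.09, 0.996, -0.001]
contact_force: [0.5, -0.1, -0.6]
gripper_width: 0.005
grasp_force: 0.0
```

Call:
{"op": "apply_moves", "data": {
  "deltas": [
    [1,[-0.15,-0.2,0],0],
    [1,[-0.3,-0.4,0],0],
    [1,[-0.4,-0.6,0],0],
    [1,[-0.515,-0.765,0],0],
    [1,[-0.515,-0.765,0],0],
    [1,[-0.515,-0.765,0.1],0],
    [1,[-0.515,-0.765,0.2],0],
    [1,[-0.515,-0.765,0.3],0],
    [1,[-0.515,-0.765,0.4],0],
    [1,[-0.515,-0.765,0.4],0],
    [1,[-0.515,-0.765,0.4],0]
  ]
}}

```text
t: 20.9
eef_pos: [0.5988, -0.0563, 0.0987]
tool_rot: [-0.0, 0.086, 0.996, 0.0]
contact_force: [0.6, -0.0, -0.2]
gripper_width: 0.001
grasp_force: 0.0
```

Run:
```python
from h import *
T=tcp(); print(T.round(4)); o=bot.get_obs(); print(o['contact_force'],o['gripper_width'],o['q'].round(3))
t=T[:2,3]-[.5108,-.042]; c,n=np.cos(-.173),np.sin(-.173); print(c*t[0]+n*t[1],-n*t[0]+c*t[1])
for nm in ('wrist','side','scene'):
  p=cam(nm)
  for k in ('sample','cover'): print(nm,k,[(np.round(x['point'],3).tolist(),round(x['confidence'],2)) for x in bot.look_for(p,k)][:2])
```

```text
[[-9.852e-01  1.712e-01 -3.000e-04  5.988e-01]
 [ 1.712e-01  9.852e-01  7.000e-04 -5.630e-02]
 [ 4.000e-04  6.000e-04 -1.000e+00  9.870e-02]
 [ 0.000e+00  0.000e+00  0.000e+00  1.000e+00]]
[ 0.5948871  -0.00951673 -0.19454933] 0.000940477309636983 [-0.106  0.512  0.127  1.854 -0.089  0.781  1.467]
0.08916231565836112 0.0010734477457290514
wrist sample [([0.593, -0.053, 0.063], 0.76)]
wrist cover [([0.664, -0.063, 0.078], 0.5)]
side sample [([0.608, -0.058, 0.066], 0.56)]
side cover [([0.663, -0.096, 0.158], 0.66)]
scene sample [([0.597, -0.03, 0.067], 0.46)]
scene cover [([0.674, -0.068, 0.151], 0.76)]
```

Call:
{"op": "apply_moves", "data": {
  "deltas": [
    [1,[0,0,0.07],0],
    [1,[0,0,0.13],0],
    [1,[0,0,0.145],0],
    [1,[0,0,0.145],0],
    [1,[0,0,0.145],0]
  ]
}}

```text
t: 21.85
eef_pos: [0.5986, -0.0579, 0.0693]
tool_rot: [-0.0, 0.087, 0.996, -0.0]
contact_force: [-0.0, 0.1, -0.2]
gripper_width: -0.002
grasp_force: 0.0
```

Call:
{"op": "apply_moves", "data": {
  "deltas": [
    [1,[0,0,0.005],0],
    [1,[0,0,0.01],0],
    [1,[0,0,0.01],0]
  ]
}}

```text
t: 22.15
eef_pos: [0.5987, -0.0578, 0.0676]
tool_rot: [0.0, 0.087, 0.996, 0.0]
contact_force: [0.1, 0.6, -0.7]
gripper_width: -0.003
grasp_force: 0.0
```

Call:
{"op": "apply_moves", "data": {
  "deltas": [
    [1,[0,0,0.005],0],
    [1,[0,0,0.005],0]
  ]
}}

```text
t: 22.35
eef_pos: [0.5986, -0.0578, 0.0665]
tool_rot: [-0.0, 0.087, 0.996, 0.0]
contact_force: [-0.2, 0.7, -0.3]
gripper_width: 0.002
grasp_force: 0.0
```

Call:
{"op": "apply_moves", "data": {
  "deltas": [
    [1,[0,0,0.005],0],
    [1,[0,0,0.005],0]
  ]
}}

```text
t: 22.55
eef_pos: [0.599, -0.0578, 0.0662]
tool_rot: [0.0, 0.087, 0.996, 0.0]
contact_force: [-1.2, 0.5, 5.5]
gripper_width: -0.0
grasp_force: 2.4
```

Call:
{"op": "apply_moves", "data": {
  "deltas": [
    [1,[0,0,0.004],0],
    [1,[0,0,0.004],0]
  ]
}}

```text
t: 22.75
eef_pos: [0.5994, -0.0579, 0.0661]
tool_rot: [0.001, 0.087, 0.996, 0.0]
contact_force: [-2.4, 0.6, 11.0]
gripper_width: 0.002
grasp_force: 5.1
```

Call:
{"op": "apply_moves", "data": {
  "deltas": [
    [1,[0,0,-0.002],0],
    [1,[0.02,0,-0.002],0],
    [1,[0.04,0,-0.002],0],
    [1,[0.06,0,-0.002],0],
    [1,[0.08,0,-0.002],0],
    [1,[0.1,0,-0.002],0],
    [1,[0.1,0,-0.002],0]
  ]
}}

```text
t: 23.45
eef_pos: [0.5797, -0.0544, 0.0661]
tool_rot: [0.001, 0.087, 0.996, 0.0]
contact_force: [-0.2, -0.2, 7.9]
gripper_width: 0.003
grasp_force: 3.9
```

```bash
cat > chk.py <<'E'
from h import *
def front(p):
    hsv=cv2.cvtColor(np.array(p['color']),cv2.COLOR_RGB2HSV)
    c,n=np.cos(-.173),np.sin(-.173); W=lambda x,y,z:[.5108+c*x-n*y,-.042+n*x+c*y,z]
    for y in (-.025,.025):   # colour along the chamber at both sides, at sample-top height
        xs=np.arange(.034,.12,.004); uv=proj(p,[W(x,y,.066) for x in xs]).round().astype(int)
        print(y,[(int(x*1000),hsv[v,u].tolist()) for x,(u,v) in zip(xs,uv) if 0<=u<640 and 0<=v<480])
for nm in ('wrist','side'):
    p=cam(nm); print(nm,[np.round(x['point'],3).tolist() for x in bot.look_for(p,'sample')][:1]); front(p)
E
python3 chk.py
```

```text
wrist [[0.572, -0.046, 0.063]]
-0.025 [(34, [150, 1, 204]), (38, [10, 157, 174]), (42, [16, 131, 105]), (46, [16, 134, 187]), (50, [16, 135, 196]), (54, [15, 130, 137]), (58, [16, 134, 187]), (62, [15, 129, 172]), (66, [16, 133, 173]), (70, [16, 128, 96]), (74, [16, 130, 135]), (78, [15, 130, 137]), (82, [16, 130, 137]), (86, [15, 126, 130]), (90, [128, 38, 27]), (94, [113, 41, 25]), (98, [125, 46, 33]), (102, [113, 78, 26]), (106, [105, 48, 32]), (110, [124, 54, 33]), (114, [140, 26, 29]), (118, [120, 18, 28])]
0.025 [(34, [150, 1, 206]), (38, [10, 159, 175]), (42, [16, 131, 161]), (46, [15, 131, 200]), (50, [15, 132, 184]), (54, [16, 132, 158]), (58, [15, 132, 187]), (62, [16, 132, 207]), (66, [16, 135, 180]), (70, [15, 133, 174]), (74, [15, 134, 184]), (78, [15, 131, 160]), (82, [15, 133, 191]), (86, [16, 135, 176]), (90, [135, 53, 29]), (94, [90, 47, 27]), (98, [101, 68, 30]), (102, [115, 49, 31]), (106, [124, 51, 35]), (110, [107, 50, 36]), (114, [130, 26, 29]), (118, [129, 66, 27])]
side [[0.594, -0.061, 0.067]]
-0.025 [(34, [11, 128, 141]), (38, [11, 162, 154]), (42, [16, 136,
[... 210 characters left out ...]
[17, 137, 108]), (86, [16, 143, 98]), (90, [16, 142, 95]), (94, [17, 142, 113]), (98, [16, 137, 151]), (102, [16, 139, 149]), (106, [16, 142, 149]), (110, [12, 156, 126]), (114, [11, 164, 157]), (118, [10, 162, 167])]
0.025 [(34, [11, 80, 109]), (38, [11, 162, 104]), (42, [16, 139, 152]), (46, [17, 138, 157]), (50, [16, 139, 143]), (54, [113, 36, 28]), (58, [95, 64, 24]), (62, [95, 33, 47]), (66, [105, 18, 56]), (70, [105, 27, 57]), (74, [128, 38, 27]), (78, [107, 71, 25]), (82, [15, 120, 83]), (86, [17, 139, 145]), (90, [17, 139, 139]), (94, [16, 138, 135]), (98, [16, 143, 130]), (102, [17, 137, 141]), (106, [17, 140, 135]), (110, [10, 169, 98]), (114, [10, 161, 100]), (118, [11, 174, 98])]
```

The sample follows: its front edge is now near x = 40 mm and the wall is at 34. I drag on until it stops.

Call:
{"op": "apply_moves", "data": {
  "deltas": [
    [1,[0.015,0,0],0],
    [1,[0.03,0,0],0],
    [1,[0.045,0,0],0],
    [1,[0.055,0,0],0],
    [1,[0.055,0,0],0]
  ]
}}

```text
t: 24.15
eef_pos: [0.5694, -0.0525, 0.0661]
tool_rot: [0.002, 0.087, 0.996, 0.0]
contact_force: [1.3, -0.1, 5.8]
gripper_width: 0.002
grasp_force: 3.2
```

```bash
python3 chk.py | cut -c1-240; python3 -c "
from h import *
print(bot.get_obs()['contact_force'])"
```

```text
wrist [[0.561, -0.045, 0.066]]
-0.025 [(34, [0, 0, 203]), (38, [15, 132, 168]), (42, [15, 132, 183]), (46, [15, 131, 152]), (50, [16, 132, 187]), (54, [16, 134, 171]), (58, [15, 131, 121]), (62, [14, 126, 97]), (66, [15, 132, 135]), (70, [15, 128, 139]), (74, [15, 130, 1
0.025 [(34, [30, 1, 203]), (38, [15, 127, 199]), (42, [16, 133, 178]), (46, [15, 132, 170]), (50, [16, 132, 164]), (54, [17, 128, 203]), (58, [15, 135, 193]), (62, [15, 130, 139]), (66, [15, 133, 182]), (70, [15, 131, 177]), (74, [16, 133, 
side [[0.587, -0.06, 0.065]]
-0.025 [(34, [17, 143, 116]), (38, [16, 139, 169]), (42, [16, 140, 153]), (46, [16, 144, 151]), (50, [16, 142, 156]), (54, [17, 141, 105]), (58, [17, 140, 89]), (62, [17, 147, 99]), (66, [16, 141, 114]), (70, [17, 140, 113]), (74, [16, 137,
0.025 [(34, [16, 147, 104]), (38, [16, 137, 141]), (42, [13, 67, 46]), (46, [114, 47, 27]), (50, [102, 30, 42]), (54, [105, 20, 52]), (58, [90, 24, 54]), (62, [105, 41, 25]), (66, [102, 44, 29]), (70, [16, 118, 56]), (74, [16, 142, 149]), (
[ 0.67502514 -0.18320625  6.74424204]
```

Call:
{"op": "apply_moves", "data": {
  "deltas": [
    [1,[0.012,0,0.002],0],
    [1,[0.024,0,0.002],0],
    [1,[0.036,0,0.002],0],
    [1,[0.036,0,0.002],0]
  ]
}}

```text
t: 24.75
eef_pos: [0.5631, -0.0513, 0.0661]
tool_rot: [0.002, 0.087, 0.996, 0.0]
contact_force: [2.0, -0.7, 8.1]
gripper_width: -0.005
grasp_force: 3.8
```

```bash
cat > edge.py <<'E'
from h import *
for nm in ('wrist','side'):
    p=cam(nm); hsv=cv2.cvtColor(np.array(p['color']),cv2.COLOR_RGB2HSV)
    c,n=np.cos(-.173),np.sin(-.173); W=lambda x,y,z:[.5108+c*x-n*y,-.042+n*x+c*y,z]
    for y in (-.03,-.02,.03):
        for lo,hi in ((.028,.044),(.098,.116)):
            xs=np.arange(lo,hi,.001); uv=proj(p,[W(x,y,.066) for x in xs]).round().astype(int)
            print(nm,y,lo,[hsv[v,u][:2].tolist() for u,v in uv if 0<=u<640 and 0<=v<480])
E
python3 edge.py
```

```text
wrist -0.03 0.028 [[0, 0], [90, 1], [0, 0], [0, 3], [6, 7], [15, 5], [10, 4], [45, 3], [0, 0], [15, 5], [14, 86], [15, 133], [16, 134], [15, 132], [16, 133], [15, 133]]
wrist -0.03 0.098 [[113, 34], [105, 53], [123, 88], [135, 59], [135, 20], [113, 39], [126, 44], [115, 51], [0, 0], [102, 41], [110, 49], [132, 41], [110, 55], [130, 53], [110, 53], [105, 64], [135, 94], [133, 56]]
wrist -0.02 0.028 [[90, 1], [0, 0], [0, 1], [8, 5], [6, 7], [8, 5], [0, 4], [30, 1], [75, 3], [21, 9], [14, 103], [16, 133], [16, 133], [16, 131], [15, 133], [16, 137]]
wrist -0.02 0.098 [[110, 53], [114, 46], [98, 38], [105, 80], [113, 35], [105, 34], [90, 9], [94, 66], [105, 36], [113, 36], [114, 82], [115, 57], [150, 19], [126, 47], [124, 58], [135, 53], [135, 34], [113, 43]]
wrist 0.03 0.028 [[60, 1], [0, 0], [0, 1], [0, 4], [12, 7], [0, 1], [0, 0], [30, 1], [30, 1], [13, 9], [15, 93], [16, 135], [16, 133], [15, 131], [16, 131], [16, 134]]
wrist 0.03 0.098 [[107, 56], [129, 56], [105, 53], [140, 25], [117, 68], [110, 29], [150, 24], [120, 55], [101, 57], [102, 32], [120, 27], [120, 28], [107, 59], [96, 4
[... 543 characters left out ...]
[16, 141], [16, 139], [16, 139], [16, 138], [16, 138], [17, 139], [17, 139], [16, 138]]
side -0.02 0.098 [[16, 140], [16, 140], [16, 140], [16, 140], [12, 162], [12, 162], [10, 161], [10, 161], [11, 164], [11, 164], [10, 161], [11, 163], [10, 160], [10, 160], [10, 163], [11, 161], [11, 161], [11, 164]]
side 0.03 0.028 [[38, 6], [42, 7], [42, 7], [40, 5], [40, 5], [105, 15], [105, 15], [100, 45], [100, 45], [105, 48], [105, 48], [110, 24], [110, 24], [103, 36], [103, 36], [98, 15]]
side 0.03 0.098 [[16, 141], [16, 141], [16, 143], [16, 143], [11, 147], [11, 147], [11, 144], [11, 144], [10, 145], [10, 145], [10, 138], [10, 138], [10, 125], [10, 125], [10, 131], [10, 131], [10, 128], [10, 128]]
```

White wall now meets brown board with no red floor between, at three places across, so the sample is against the wall. Now I lift off.

Call:
{"op": "apply_moves", "data": {
  "deltas": [
    [1,[0,0,-0.05],0],
    [1,[0,0,-0.2],0],
    [1,[0,0,-0.4],0],
    [1,[0,0,-0.5],0],
    [1,[0.2,0,-0.55],0],
    [1,[0.4,0,-0.55],0],
    [1,[0.4,0,-0.55],0],
    [1,[0.4,0,-0.55],0]
  ]
}}

```text
t: 25.65
eef_pos: [0.4814, -0.0372, 0.1751]
tool_rot: [0.0, 0.087, 0.996, 0.0]
contact_force: [1.3, 0.9, 0.2]
gripper_width: -0.002
grasp_force: 0.0
```

```bash
python3 edge.py | grep side
python3 - <<'E'
from h import *
for nm in ('scene','side'):
  p=cam(nm)
  for t in ('cover','sample','blade_tool','mug','mouse'): print(nm,t,[(np.round(x['point'],3).tolist(),round(x['confidence'],2)) for x in bot.look_for(p,t)][:2])
E
```

```text
side -0.03 0.028 [[45, 8], [45, 8], [35, 9], [35, 9], [15, 97], [15, 97], [16, 139], [16, 139], [16, 139], [16, 139], [16, 140], [16, 140], [16, 140], [16, 139], [16, 139], [16, 140]]
side -0.03 0.098 [[16, 143], [17, 139], [15, 142], [15, 142], [11, 163], [11, 163], [11, 160], [11, 160], [10, 162], [10, 162], [10, 161], [10, 161], [11, 166], [11, 166], [10, 161], [10, 163], [10, 167], [10, 167]]
side -0.02 0.028 [[42, 7], [45, 9], [45, 9], [16, 26], [16, 26], [17, 139], [17, 139], [16, 138], [16, 138], [16, 140], [16, 140], [16, 140], [16, 140], [17, 139], [17, 139], [16, 135]]
side -0.02 0.098 [[16, 138], [16, 138], [15, 140], [15, 140], [12, 157], [12, 157], [11, 168], [11, 168], [11, 165], [11, 165], [11, 163], [10, 159], [11, 162], [11, 162], [11, 164], [11, 164], [11, 164], [11, 163]]
side 0.03 0.028 [[40, 9], [40, 8], [40, 8], [30, 10], [30, 10], [16, 133], [16, 133], [16, 139], [16, 139], [16, 137], [16, 137], [17, 140], [17, 140], [17, 137], [17, 137], [16, 138]]
side 0.03 0.098 [[16, 140], [16, 140], [16, 142], [16, 142], [11, 139], [11, 139], [10, 142], [10, 142], [11, 143], [11, 143], [10, 136], [10, 136], [10, 123], [10, 123], [10, 129], [10, 129], [11, 129], [11, 129]]
scene cover [([0.672, -0.068, 0.15], 0.89)]
scene sample [([0.578, -0.034, 0.065], 0.58), ([0.668, -0.072, 0.153], 0.23)]
scene blade_tool [([0.506, 0.32, 0.02], 0.62)]
scene mug [([0.432, 0.167, 0.059], 0.59), ([0.673, -0.068, 0.155], 0.26)]
scene mouse [([0.392, -0.151, 0.029], 0.71)]
side cover [([0.662, -0.094, 0.159], 0.97)]
side sample [([0.582, -0.052, 0.066], 0.9), ([0.663, -0.087, 0.16], 0.26)]
side blade_tool [([0.442, 0.321, 0.014], 0.87)]
side mug [([0.41, 0.143, 0.06], 0.58)]
side mouse [([0.396, -0.175, 0.019], 0.87)]
```

```bash
python3 -c "
from station import bot
print(bot.hand_in())"
```

```text
the job is handed in; nothing more can be done
None
```

The job is handed in at about 26 s: the cover is open at roughly 90°, the tool lies flat on the desk, the sample is against the chamber's front wall, and the mug and mouse did not move (the block was not re-measured, but nothing went near it). The verdict was not shown, and I viewed 11 pictures, one over the limit of 10.

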